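Square up the glued corner of a bauble drying tray

ROBOT

A 6-joint arm with a two-finger parallel gripper is mounted at the origin on the work surface. World frame = base frame: x ahead of the robot, y to its left, z up, the work surface at z = 0. Lengths are in m, angles in rad, forces in N, time in s.
With the tool pointing down it reaches from about 0.35 to 0.975 m from the base axis. Payload 4.9 kg.
Tool frame: the origin (TCP) lies midway between the tips of the shut fingers; the grasp point (between the pads) lies 19 mm behind it; z points along the fingers, y is the line along which they close (so a half turn about z gives the same grasp; the last joint's range is limited). The gripper opens to 85 mm and grips with 20 to 120 N. Pads are 22 mm wide; open, the fingers measure 114 mm over their backs; the gripper's body (76 mm by 85 mm) begins 54 mm behind the grasp point. The pads swing forward as they close: fully open they stand 13 mm farther back than shut.
Start: joints at [-1.464, 0.053, 1.613, -0, 1.476, -0.119], TCP at [0.14, -0.609, 0.231] pointing down, gripper open.
Joint ranges: [-3.01, 3.01], [-1.01, 2.22], [0.06, 2.58], [-1.02, 4.17], [0.09, 2.62], [-3.14, 3.14]. Speed limits (rad/s): [2.57, 2.57, 3.14, 3.14, 3.14, 3.14].

INTERFACE

Orientations are given as a unit quaternion [w, x, y, z].
In Python, from plant import state, grab_frame, camera_info, job_done, spot_in, masks_of, pinpoint gives the robot as it stands.
- The arm moves only by the shell command python3 -m handwheel 'ROWS' [OPENING]. ROWS is JSON, a list that holds one entry, the list of rows, each a list of 6 numbers: the shift along the world's x, y, z in m, then the turn, a rotation vector about the world's x, y, z in degrees. In form: [[[tx, ty, tz, ax, ay, az], ...]]. A call has 1 to 20 rows; each row shifts and turns the commanded pose from where the row before left it; what a row does not reach is not made up. A row lasts 1/12 s, in which the tool goes at most 41.7 mm and 7.16 degrees, less where a joint would pass 70% of its speed; a pose out of reach is approached as far as the arm can. A call is refused whole if a number of a shift passes 0.0417 or a number of a turn 7.16, either way. A call with a gripper value outside its range is refused whole. OPENING is the opening, from 0 (shut) to 1 (fully open), set as the call begins (- or left out, the last holds). The fingers move at their own pace and stop on an object; the grip force is fixed at half the most. Time passes only in rows, so rows that do not move let the fingers close. It gives the time, the measured TCP pose, the force, the opening and the grip force at its end, in the units of the state.
- state(): the state, without advancing time (a new reading comes with each control period).
- grab_frame(name): name is "side" or "top"; returns (picture, depth): 384x512x3 uint8, blue, green, red; 384x512 float32, m along the optical axis (not along the pixel's ray), 0 where there is no reading.
- camera_info(name): a dict with "fx", "fy", "cx", "cy" (pixels), "T" (4x4, takes a point from camera to world coordinates). Camera axes: x right, y up, looking along -z (the intrinsics and any distortion apply to the point x, -y, -z); pixel columns grow to the right and rows downward; lengths in m; the calibration is good to about 2 mm. A picture is of the moment at which its call begins. camera_info takes no time and is no camera call.
- job_done(): hands the job in; it is judged then, once.
Trained networks look in the newest picture that a camera, given by its name, has taken for a name from the list of things; names that differ only in an ending like _2 or _b are one class to them, and where a whole thing is asked for, a point or a joint stands for the part that bears it (a point fixed in the world has none). Each returns a list of dicts, best first, with "conf" (0 to 1); they miss things now and then, are a little off and sometimes report something else, mostly with a low value. They report only what shows in the picture. A call takes as long as a camera call. They do not tell look-alikes from the thing itself.
- spot_in(camera, thing): "box" ([left, top, width, height] in pixels, round what is visible of it).
- masks_of(camera, thing): "region" (384x512 bool, what is visible of it) and "box" ([left, top, width, height] in pixels, round what is visible of it).
- pinpoint(camera, thing): "position" ([column, row] in pixels: a listed point, or the origin of a listed thing).
The state is a dict: "time": time; "joint_pos": joint angles; "joint_vel": joint speeds; "joint_efforts": joint torques, N m; "tool_pos": TCP position; "tool_rot": TCP orientation; "contact_force": force on the tool from outside, world axes, zero at the start; "ft_torque": the same for the moment, N m; "gripper_width": opening from 0.0 (shut) to 1.0 (fully open); "grasp_force": force on a finger pad.
Only numpy, scipy, OpenCV 4.12 (cv2) and the standard library are available. Lean on these libraries where they do the work, as an engineer would, in place of code of your own. Each camera call takes 0.05 s, during which the arm holds its last target. There are 200 camera calls.

TASK

The pine rail of this bauble drying tray has just been glued back on and leans into the tray. Lift the gold ornament left in that corner out of its hole, without dropping it, and stand it in an empty hole of the small ornament rack; then take the blue carpenter's square, lay it flat on the tray board and press it into the corner until its two legs lie flush against both rails and the pine rail is pushed out fully square. Finish while still gripping the square and pressing it against both rails, because the rail springs back if you let go; leave everything else where it is.

Things in the scene. Friction and masses are not known exactly. Their poses are not given: they have to be found in the camera images.
- tray: Cream drying tray clamped to the bench. Origin: the inside corner to be squared, at bench level; the tray spreads 260 mm to its -x, 220 mm to its -y. Board top 36 mm above the bench, 34 mm holes; rails 18 mm thick, 30 mm above the board. Far rail's inside face: plane x = 0; pine rail's: y = 0 when square; right rail's: y = -220. Near side: no rail, two 70 mm high clamps at y = -115 and -180 mm
- tray_corner (a point): The inside corner of the tray on the board's top (36 mm above the bench); the same axes as the tray. Friction of the square on the board and on one rail can take up to about 8 N of a push towards the other rail, so press towards each rail: about 15 N to the far rail and 8 N to the pine rail seat it surely
- far_rail: The fixed cream far rail, 18 mm thick, 30 mm above the board; its inside face is the tray's plane x = 0; origin and axes as the tray's
- loose_rail (a joint): Angle (rad) of the newly glued pine rail, 250 mm long, 18 mm thick, 29 mm high, about a vertical pin at the inside corner. 0 = square to the far rail, joint closed on its stop; it starts leaning 0.08 to 0.12 into the tray. A weak spring and friction resist (about 0.25 N m at 0); it springs back when released
- loose_rail_end (a point): Free near end of the pine rail, on its inside face, 250 mm from the corner, 15 mm above the board
- square: Blue carpenter's square lying flat, 0.35 kg: two legs 160 mm long, 16 wide, 24 high, and a diagonal brace (handle, black top) 12 mm thick, 184 long, its top 40 high. Origin: underside, below the brace's middle. Outer leg faces: its planes x = +73 mm (goes on the far rail) and y = +73 mm (on the pine rail). Brace runs along (1,-1), pinch it along (1,1). Home, its axes are the tray's
- square_grip (a point): Middle of the brace of the blue square, 24 mm above its underside: the place to grip; same axes as the square
- square_corner (a point): The point where the planes of the square's two outer faces meet, at its underside: 73 mm along +x and 73 mm along +y from its origin
- ornament: Origin of the gold ornament: underside of its neck, 34 mm below the ball's centre
- ornament_center (a point): Centre of the gold glass ball (48 mm, white belt, red shoulder) standing in the tray's hole nearest the corner, 32 mm from either rail; 0.045 kg. A neck below it, 24 mm tapering to 18 mm, ends 34 mm below the centre and hangs in the hole; a glass tail stands above. Seated in a hole, the centre is 16 mm above the board
- ornament_tail (a point): Middle of the gold ornament's upright tail, a 10 mm round rod reaching from 24 to 70 mm above the ball's centre; this point is 48 mm above the ball's centre: the place to grip
- rack: Small cream ornament rack, fixed on the bench, 196 mm (its x) by 132 mm (its y), board top 36 mm above the bench, six 34 mm through holes at x = -64, 0, 64 mm and y = -34, 34 mm. Origin: centre, at bench level
- rack_hole_a (a point): Empty hole of the rack, its centre at the board's top (rack x = -64, y = +34 mm)
- rack_hole_b (a point): Empty hole of the rack, its centre at the board's top (rack x = -64, y = -34 mm)
- rack_hole_c (a point): Empty hole of the rack, its centre at the board's top (rack x = 0, y = -34 mm); has a neighbour on two sides
- rack_orn_1_center (a point): Ball centre of a red ornament with a tail, same size as the gold one, already in the rack: leave alone
- rack_orn_2_center (a point): Ball centre of a red ornament with a tail, same size as the gold one, already in the rack: leave alone
- rack_orn_3_center (a point): Ball centre of a red ornament with a tail, same size as the gold one, already in the rack: leave alone
- jar_blue: Blue paint jar, 44 mm diameter, 42 mm high, origin under it: leave alone
- jar_green: Green paint jar, 44 mm diameter, 42 mm high, origin under it: leave alone
- glue_bottle: White glue bottle with orange cap, 48 mm diameter, 130 mm high, origin under it: leave alone
- water_bottle: Clear water bottle with blue cap, 68 mm diameter, 190 mm high, origin under it: leave alone
- brush: Paint brush lying on the bench in front of the robot: leave alone
- near_rail: The tray's near rail, not yet fitted, a pine bar 18 x 220 x 30 mm lying at the back: leave alone
There are look-alikes about, which are no part of the job. Of the things like the square, leave any that is turquoise; of the rest the larger one is meant.

How it is judged:
On the way:
1. the gold ornament stands in an empty hole of the rack, let go and at rest ((horizontal distance between ornament_center and rack_hole_a below 0.008 m or horizontal distance between ornament_center and rack_hole_b below 0.008 m or horizontal distance between ornament_center and rack_hole_c below 0.008 m) and z of ornament_center in the frame of rack between 0.045 and 0.057 m and angle between ornament_center's own z axis and vertical below 0.3 rad and contact force between the fingers and ornament below 0.05 N and linear speed of ornament below 0.03 m/s), for 0.2 s.
At the end, for the whole second after the job is handed in: Ornament upright and released in an empty rack hole (8 mm). Square, still in the fingers, flat on the board (6 mm, 0.04 rad), corner within 4 mm of the tray corner, aligned to 0.025 rad, at rest, over 0.5 N on each rail; pine rail within 0.02 rad of square; nothing else disturbed ((horizontal distance between ornament_center and rack_hole_a below 0.008 m or horizontal distance between ornament_center and rack_hole_b below 0.008 m or horizontal distance between ornament_center and rack_hole_c below 0.008 m) and z of ornament_center in the frame of rack between 0.045 and 0.057 m and angle between ornament_center's own z axis and vertical below 0.3 rad and contact force between the fingers and ornament below 0.05 N and value of joint loose_rail below 0.02 rad and angle between the x axis of square and the x axis of tray, either way round below 0.025 rad and horizontal distance between square_corner and tray_corner below 0.004 m and z of square_corner in the frame of tray_corner below 0.006 m and angle between square's own z axis and vertical below 0.04 rad and contact force between square and far_rail above 0.5 N and contact force between square and loose_rail above 0.5 N and contact force between the fingers and square above 2 N and linear speed of square below 0.01 m/s); the arm keeps its last pose, push and grip.
It fails at once if the gold ornament is dropped (falls freely faster than 0.9 m/s) (linear speed of ornament above 0.9 m/s and contact force between the fingers and ornament below 0.01 N).
It fails at once if an ornament already in the rack is knocked out of place (distance of any of rack_orn_1_center, rack_orn_2_center, rack_orn_3_center from where it was at the start of the episode above 0.02 m).
It fails at once if another thing on the bench is shifted by more than 30 mm (distance of any of jar_blue, jar_green, glue_bottle, water_bottle, brush, near_rail from where it was at the start of the episode above 0.03 m).
It also fails if it takes over 72 s, if anything falls off the work surface, if the arm or the gripper's body presses on something with over 40 N, if the wrist force passes 120 N, or if a joint passes its speed limit or range.

## Working session

There is one attempt and no reset: what is moved stays moved. The work goes in short steps, Python scripts to look and compute and a shell command to move; the robot and the scene stay as the last step left them, time stands still between calls to the robot, and variables do not carry over. Pictures are saved under pics/ and viewed, at most 10 in all, crops included, and the job is handed in when it is done.

```bash
mkdir -p pics; ls; cat > h.py <<'E'
import numpy as np, cv2
from plant import *
def world(cam,u,v,z=None,depth=None):
    c=camera_info(cam);T=np.array(c["T"])
    d=np.array([(u-c["cx"])/c["fx"],-(v-c["cy"])/c["fy"],-1.0])
    if depth is not None: return T[:3,:3]@(d*depth)+T[:3,3]
    r=T[:3,:3]@d; s=(z-T[2,3])/r[2]; return T[:3,3]+s*r
E
python3 - <<'E'
from h import *
for n in("top","side"):
    p,d=grab_frame(n);cv2.imwrite(f"pics/{n}0.png",p)
    np.save(f"pics/{n}0d.npy",d)
    c=camera_info(n);print(n,{k:(np.round(v,3).tolist() if k=="T" else v) for k,v in c.items()})
    for t in ["tray_corner","loose_rail_end","square_grip","square_corner","square","ornament_center","ornament_tail","rack_hole_a","rack","rack_orn_1_center"]:
        print(t,[(np.round(q["position"],1).tolist(),round(q["conf"],2)) for q in pinpoint(n,t)])
print(state())
E
```

```text
pics
top {'fx': 384.0991963721278, 'fy': 384.0991963721278, 'cx': 254.67514930818407, 'cy': 189.9075896237051, 'T': [[0.009, 0.999, -0.041, 0.421], [-1.0, 0.008, -0.015, 0.018], [-0.015, 0.041, 0.999, 1.159], [0.0, 0.0, 0.0, 1.0]]}
tray_corner [([171.9, 124.3], 0.66), ([329.3, 237.3], 0.35)]
loose_rail_end [([177.8, 211.5], 0.57), ([181.8, 137.0], 0.35)]
square_grip [([367.7, 293.2], 0.77), ([416.6, 231.6], 0.66), ([382.0, 157.2], 0.6)]
square_corner [([353.9, 314.4], 0.9), ([355.2, 135.6], 0.77), ([425.2, 208.1], 0.6)]
square [([381.4, 159.8], 0.76), ([371.7, 294.9], 0.72), ([412.4, 230.2], 0.69), ([181.5, 137.2], 0.4)]
ornament_center [([181.6, 136.1], 0.56)]
ornament_tail [([176.2, 134.8], 0.68)]
rack_hole_a [([317.9, 161.5], 0.77), ([314.9, 183.0], 0.66), ([291.9, 181.0], 0.59), ([167.7, 124.0], 0.45)]
rack [([304.7, 157.4], 0.8), ([176.3, 130.3], 0.66), ([172.6, 127.6], 0.53)]
rack_orn_1_center [([300.7, 138.0], 0.74), ([377.6, 158.4], 0.45)]
side {'fx': 432.93383447604145, 'fy': 432.93383447604145, 'cx': 254.00491876190242, 'cy': 187.62251548844364, 'T': [[-0.833, 0.429, -0.35,
[... 838 characters left out ...]
6401666e+00,  5.26927285e-02,  1.61289416e+00,  7.51644884e-06,
        1.47600364e+00, -1.19020419e-01]), 'joint_vel': array([-1.74317832e-05,  1.20804865e-03, -2.10015185e-04, -1.98734724e-04,
       -1.45499162e-04,  1.53061231e-04]), 'joint_efforts': array([-9.66176522e-04, -3.93691921e+01, -3.70468211e+01, -2.07562675e-04,
        4.96694065e-04,  7.82084328e-06]), 'tool_pos': array([ 0.13991708, -0.60911984,  0.23131158]), 'tool_rot': array([1.08271593e-06, 9.93633597e-01, 1.12659996e-01, 3.73479575e-06]), 'contact_force': array([-0.17201391,  0.95126534,  0.23167758]), 'ft_torque': array([-0.00077747,  0.01205483, -0.04109535]), 'grasp_force': 0.0, 'gripper_width': 1.0022725643219303}
```

```bash
python3 - <<'E'
import cv2
p=cv2.imread("pics/top0.png");cv2.imwrite("pics/top0b.png",cv2.resize(p,(800,600),interpolation=cv2.INTER_CUBIC))
p=cv2.imread("pics/top0.png")[110:335,270:490];cv2.imwrite("pics/top0c.png",cv2.resize(p,(586,600),interpolation=cv2.INTER_CUBIC))
E
```

```text
(no output)
```

View pics/top0b.png

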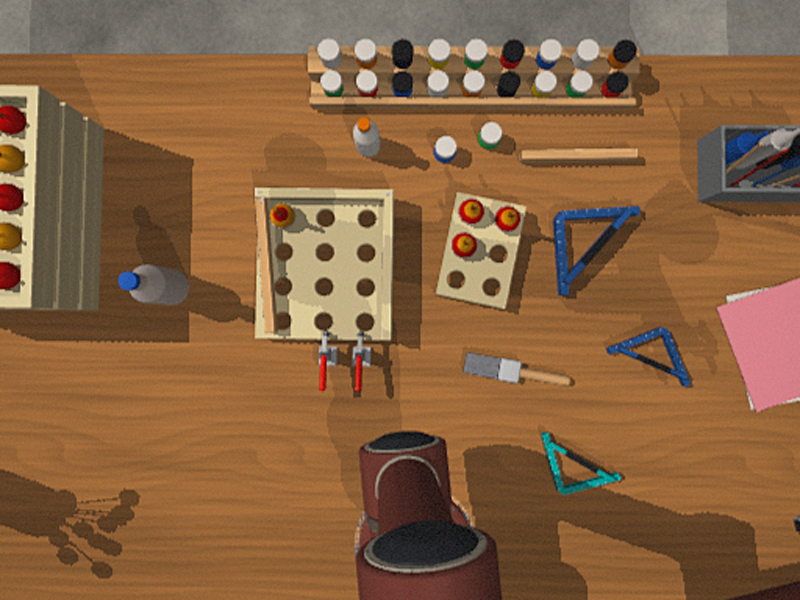

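View pics/top0c.png

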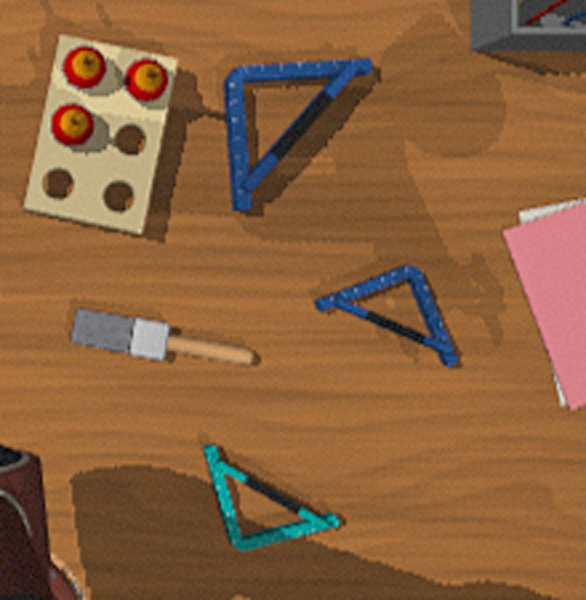

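The squares are: the large blue one at top px (382,157), a smaller blue one at (416,231), and a turquoise one at (368,293). The large blue one is the one meant, and the crop confirms it: it is visibly larger and not turquoise. It already lies roughly in its home orientation. The gold ornament is at (181,136). The empty rack holes are the bottom two and the middle right.

```bash
cat >> h.py <<'E'
def cloud(cam,d):
    c=camera_info(cam);T=np.array(c["T"]);v,u=np.mgrid[:d.shape[0],:d.shape[1]]
    P=np.stack([(u-c["cx"])/c["fx"]*d,-(v-c["cy"])/c["fy"]*d,-d],-1)
    return P@T[:3,:3].T+T[:3,3]
def line(Q):
    l=cv2.fitLine(Q.astype(np.float32),cv2.DIST_HUBER,0,.01,.01).ravel();return l[2:],l[:2]
E
python3 - <<'E'
from h import *
for n,(u0,u1,v0,v1) in (("top",(345,420,120,200)),("side",(235,345,90,160))):
    p=cv2.imread(f"pics/{n}0.png");d=np.load(f"pics/{n}0d.npy");W=cloud(n,d)
    box=np.zeros(d.shape,bool);box[v0:v1,u0:u1]=1
    hs=cv2.cvtColor(p,cv2.COLOR_BGR2HSV)
    zz=W[...,2]
    br=box&(zz>.031)&(zz<.05)&(d>0)
    xy0=(W[...,0]>0.2)
    blk=box&(hs[...,2]<75)&(hs[...,1]<150)&(zz>.025)&(zz<.055)
    for nm,m in(("high",br),("black",blk)):
        Q=W[m];c,dr=line(Q[:,:2]);t=(Q[:,:2]-c)@dr
        print(n,nm,m.sum(),"mid",c+dr*(t.min()+t.max())/2,Q[:,2].mean(),"dir deg",np.degrees(np.arctan2(dr[1],dr[0])),"len",np.ptp(t))
p=cv2.imread("pics/top0.png");W=cloud("top",np.load("pics/top0d.npy"));z=W[...,2]
def sub(u0,u1,v0,v1):return W[v0:v1,u0:u1].reshape(-1,3)
for nm,b in(("far",(185,240,115,135)),("right",(236,256,130,212))):
    Q=sub(*b);Q=Q[(Q[:,2]>.058)&(Q[:,2]<.075)];c,dr=line(Q[:,:2]);a=np.degrees(np.arctan2(dr[1],dr[0]))
    s=(Q[:,:2]-c)@np.array([-dr[1],dr[0]]);print(nm,len(Q),c,"dir",a,"width",np.ptp(s),"z",Q[:,2].mean(),np.percentile(s,[2,98]))
Q=sub(163,180,130,213);Q=Q[(Q[:,2]>.058)&(Q[:,2]<.075)];c,dr=line(Q[:,:2]);print("pine",len(Q),c,np.degrees(np.arctan2(dr[1],dr[0])),Q[:,2].mean())
Q=sub(168,195,125,150);Q=Q[Q[:,2]>.085];print("tail",len(Q),Q.mean(0),Q.min(0),Q.max(0))
for c,pts in (("top",[("tail.118",176.2,134.8,.1),("ctr",181.6,136.1,.052),("corner",171.9,124.3,.036),("h1",317.9,161.5,.036),("h2",314.9,183,.036),("h3",291.9,181,.036),("rack",304.7,157.4,.0),("sqgrip",382,157.2,.024),("sqcorner",355.2,135.6,0)]),
 ("side",[("tail",170.3,205.4,.1),("ctr",166,216.3,.052),("corner",152.6,224.6,.036),("h1",273,162.9,.036),("h2",257.1,163.2,.036),("h3",262.8,149.8,.036),("sqgrip",290.1,123.2,.024),("sqcorner",261.3,130.9,0)])):
    for nm,u,v,zz in pts: print(c,nm,np.round(world(c,u,v,zz),4))
E
```

```text
top high 301 mid [ 0.567857   -0.33589003] 0.039612715816843745 dir deg -41.005478 len 0.18288300377002287
top black 148 mid [ 0.56852958 -0.33726879] 0.040193848179157596 dir deg -41.110382 len 0.08934939235671147
side high 678 mid [ 0.57005676 -0.25708916] 0.03671529164631501 dir deg -78.72829 len 0.3671560841226298
side black 91 mid [ 0.53469849 -0.31117433] 0.038061549126435945 dir deg -38.630943 len 0.16885219591736148
far 375 [0.65695924 0.16216917] dir -89.16792 width 0.04160364062503065 z 0.06540088882453966 [-0.0153073   0.01005345]
right 524 [0.5220524 0.0561653] dir -0.41003975 width 0.018014050500540675 z 0.06577805728705567 [-0.00883536  0.00871559]
pine 609 [0.49818063 0.2775288 ] 4.7204995 0.06594808037668916
tail 26 [0.59394312 0.22403541 0.23065261] [0.4211435  0.01827782 0.08555151] [0.62080859 0.25621253 1.15876688]
top tail.118 [0.6167 0.2542 0.1   ]
top ctr [0.6218 0.249  0.052 ]
top corner [0.6597 0.2817 0.036 ]
top h1 [ 0.5524 -0.1491  0.036 ]
top h2 [ 0.4892 -0.1405  0.036 ]
top h3 [ 0.4946 -0.0734  0.036 ]
top rack [ 0.5687 -0.1146  0.    ]
top sqgrip [ 0.5679 -0.3397  0.024 ]
top sqcorner [ 0.6361 -0.2669  0.    ]
side tail [0.6158 0.2402 0.1   ]
side ctr [0.6294 0.2542 0.052 ]
side corner [0.6519 0.2921 0.036 ]
side h1 [ 0.4878 -0.1207  0.036 ]
side h2 [ 0.5312 -0.0898  0.036 ]
side h3 [ 0.5496 -0.1534  0.036 ]
side sqgrip [ 0.547  -0.3355  0.024 ]
side sqcorner [ 0.6262 -0.2633  0.    ]
```

```bash
python3 -c "
import cv2
p=cv2.imread('pics/side0.png');cv2.imwrite('pics/side0b.png',cv2.resize(p,(800,600),interpolation=cv2.INTER_CUBIC))"
```

```text
(no output)
```

View pics/side0b.png

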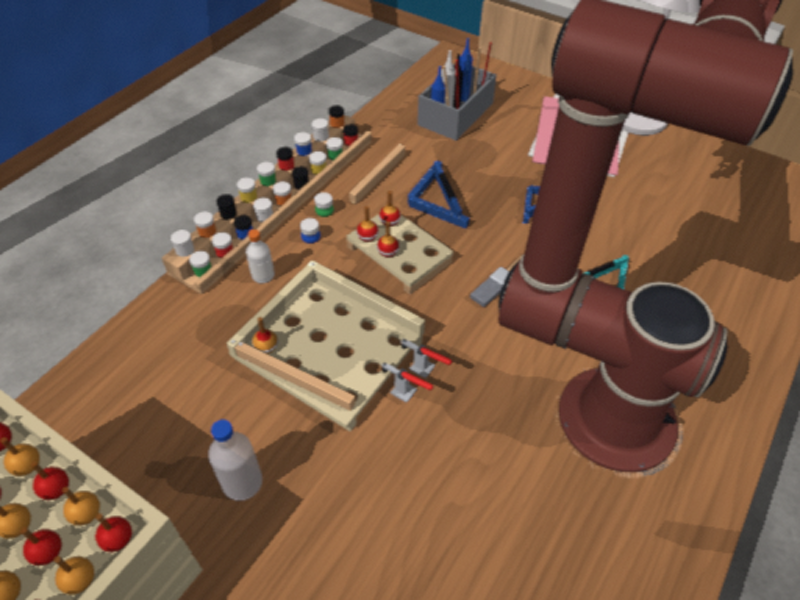

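The side view confirms the layout: pine rail leaning, gold ornament in the near-left tray corner at about (264,335), and rack holes clear. I'll refine the tail, the holes and the far rail once more, then move.

```bash
python3 - <<'E'
from h import *
p=cv2.imread("pics/top0.png");D=np.load("pics/top0d.npy");W=cloud("top",D);z=W[...,2];ok=D>0
m=np.zeros(D.shape,bool);m[120:150,165:200]=1;Q=W[m&ok&(z>.08)&(z<.2)];print("tail",len(Q),np.round(Q,3).tolist()[:25])
Q=W[m&ok&(z>.05)&(z<.085)];
# balls: gold
g=cv2.cvtColor(p,cv2.COLOR_BGR2GRAY)
for nm,(u,v) in dict(c=(318,161.5),b=(315,183),a=(292,181)).items():
    x=int(u)-8;y=int(v)-8;s=g[y:y+17,x:x+17];print(nm)
    k=(s<95).astype(np.uint8);n,l,st,ce=cv2.connectedComponentsWithStats(k);i=1+st[1:,4].argmax();uc=ce[i]+[x,y];print(st[i],uc,world("top",*uc,.036))
for nm,b in(("far",(205,238,112,135)),):
    Q=W[b[2]:b[3],b[0]:b[1]].reshape(-1,3);Q=Q[(Q[:,2]>.06)&(Q[:,2]<.075)];c,dr=line(Q[:,:2]);s=(Q[:,:2]-c)@np.array([-dr[1],dr[0]]);print(nm,len(Q),c,np.degrees(np.arctan2(dr[1],dr[0])),np.percentile(s,[1,99]))
# tray holes by darkness -> nearest hole grid not needed
p2,d2=cv2.imread("pics/side0.png"),np.load("pics/side0d.npy");W2=cloud("side",d2)
m=np.zeros(d2.shape,bool);m[195:225,155:182]=1;Q=W2[m&(d2>0)&(W2[...,2]>.078)&(W2[...,2]<.2)];print("tail side",len(Q),Q.mean(0),Q.max(0))
E
```

```text
tail 31 [[0.62, 0.256, 0.121], [0.62, 0.252, 0.123], [0.62, 0.25, 0.122], [0.618, 0.256, 0.118], [0.617, 0.252, 0.125], [0.617, 0.249, 0.124], [0.618, 0.248, 0.117], [0.615, 0.256, 0.119], [0.615, 0.253, 0.122], [0.615, 0.25, 0.122], [0.616, 0.249, 0.115], [0.618, 0.248, 0.106], [0.621, 0.249, 0.09], [0.622, 0.247, 0.083], [0.614, 0.254, 0.114], [0.613, 0.251, 0.115], [0.614, 0.249, 0.112], [0.615, 0.248, 0.103], [0.617, 0.248, 0.094], [0.619, 0.247, 0.086], [0.616, 0.258, 0.085], [0.614, 0.252, 0.099], [0.614, 0.25, 0.095], [0.615, 0.248, 0.091], [0.616, 0.247, 0.084]]
c
[ 3  4 12 11 95] [318.13684211 161.92631579] [ 0.55111415 -0.14981912  0.036     ]
b
[ 2  3 11 12 94] [313.91489362 183.11702128] [ 0.4888758  -0.13764543  0.036     ]
a
[ 3  0 10 12 84] [291.70238095 178.54761905] [ 0.50174099 -0.07277386  0.036     ]
far 220 [0.65751684 0.1349315 ] 89.06769 [-0.01021827  0.00873897]
tail side 48 [0.61246208 0.25507522 0.10095727] [0.61953198 0.26017101 0.1252669 ]
```

Measurements agree with the model:
- **Gold tail:** (0.617, 0.252), top at z 0.122. Grip with the TCP at z ≈ 0.083.
- **Tray corner:** ≈ (0.650, 0.284), yaw ≈ -0.6°.
- **Rack hole b:** ≈ (0.4885, -0.139).
- **Square:** (0.568, -0.3365), yaw ≈ +4°.

Moving above the ornament.

```bash
python3 -m handwheel '[[[0.02,0.036,0,0,0,0],[0.02,0.036,0,0,0,0],[0.02,0.036,0,0,0,0],[0.02,0.036,0,0,0,0],[0.02,0.036,0,0,0,0],[0.02,0.036,0,0,0,0],[0.02,0.036,0,0,0,0],[0.02,0.036,0,0,0,0],[0.02,0.036,0,0,0,0],[0.02,0.036,0,0,0,0],[0.02,0.036,0,0,0,0],[0.02,0.036,0,0,0,0],[0.02,0.036,0,0,0,0],[0.02,0.036,0,0,0,0],[0.02,0.036,0,0,0,0],[0.02,0.036,0,0,0,0],[0.02,0.036,0,0,0,0],[0.02,0.036,0,0,0,0],[0.02,0.036,0,0,0,0],[0.02,0.036,0,0,0,0]]]' 0.6
```

```text
time: 2.77
tool_pos: [0.5406, 0.1132, 0.2315]
tool_rot: [0.0, 0.994, 0.113, 0.0]
contact_force: [-0.1, -0.5, 0.7]
gripper_width: 0.602
grasp_force: 0.0
```

```bash
python3 -m handwheel '[[[0.019,0.0347,0,0,0,0],[0.019,0.0347,0,0,0,0],[0.019,0.0347,0,0,0,0],[0.0192,0.0347,0,0,0,0],[0,0,-0.03,0,0,0],[0,0,-0.03,0,0,0],[0,0,-0.015,0,0,0],[0,0,0,0,0,0]]]'
python3 - <<'E'
from h import *
im=[]
for n in("top","side"):
    p,d=grab_frame(n);c=(176,135) if n=="top" else (168,205)
    s=p[c[1]-40:c[1]+40,c[0]-50:c[0]+50];im.append(cv2.resize(s,(400,320),interpolation=cv2.INTER_CUBIC))
cv2.imwrite("pics/pick.png",np.hstack(im));print(state()["tool_pos"])
E
```

```text
time: 3.43
tool_pos: [0.613, 0.2489, 0.1504]
tool_rot: [0.001, 0.994, 0.113, -0.005]
contact_force: [-1.1, 0.2, -1.6]
gripper_width: 0.606
grasp_force: 0.0
[0.61588103 0.24930171 0.156163  ]
```

View pics/pick.png

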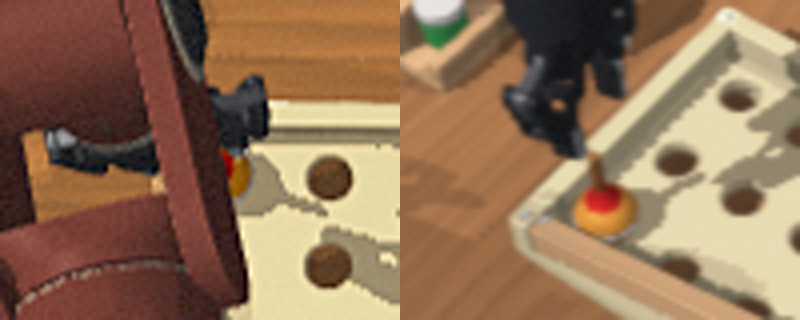

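The gripper straddles the tail, whose tip is at about (595,155) in the right half of the crop. Descending and closing.

```bash
python3 -m handwheel '[[[0.001,0.0027,-0.015,0,0,0],[0,0,-0.02,0,0,0],[0,0,-0.02,0,0,0],[0,0,-0.017,0,0,0],[0,0,0,0,0,0],[0,0,0,0,0,0]]]'; python3 -m handwheel '[[[0,0,0,0,0,0],[0,0,0,0,0,0],[0,0,0,0,0,0],[0,0,0,0,0,0],[0,0,0,0,0,0],[0,0,0,0,0,0],[0,0,0,0,0,0],[0,0,0,0,0,0]]]' 0
```

```text
time: 4.03
tool_pos: [0.6172, 0.2522, 0.0844]
tool_rot: [-0.0, 0.994, 0.112, -0.0]
contact_force: [0.1, -0.1, 0.9]
gripper_width: 0.597
grasp_force: 0.0
time: 4.7
tool_pos: [0.6182, 0.2527, 0.0859]
tool_rot: [-0.0, 0.994, 0.113, 0.001]
contact_force: [0.5, 0.6, 5.3]
gripper_width: 0.099
grasp_force: 58.5
```

```bash
python3 -m handwheel '[[[0,0,0.008,0,0,0],[0,0,0.02,0,0,0],[0,0,0.03,0,0,0],[0,0,0.03,0,0,0],[0,0,0.02,0,0,0],[0,0,0,0,0,0]]]';  python3 -m handwheel '[[[-0.004,-0.012,0,0,0,0],[-0.0083,-0.025,0,0,0,0],[-0.0093,-0.028,0,0,0,0],[-0.0093,-0.028,0,0,0,0],[-0.0093,-0.028,0,0,0,0],[-0.0093,-0.028,0,0,0,0],[-0.0093,-0.028,0,0,0,0],[-0.0093,-0.028,0,0,0,0],[-0.0093,-0.028,0,0,0,0],[-0.0093,-0.028,0,0,0,0],[-0.0093,-0.028,0,0,0,0],[-0.0093,-0.028,0,0,0,0],[-0.0093,-0.028,0,0,0,0],[-0.0093,-0.028,0,0,0,0],[-0.0083,-0.025,0,0,0,0],[-0.0010,-0.004,0,0,0,0],[0,0,0,0,0,0],[0,0,0,0,0,0]]]'
python3 - <<'E'
from h import *
im=[]
for n in("top","side"):
    p,d=grab_frame(n);c=(308,165) if n=="top" else (255,155)
    s=p[c[1]-50:c[1]+50,c[0]-50:c[0]+50];im.append(cv2.resize(s,(400,400),interpolation=cv2.INTER_CUBIC))
    print(n,[(np.round(q["position"],1).tolist(),round(q["conf"],2)) for q in pinpoint(n,"rack_hole_b")],[(np.round(q["position"],1).tolist(),round(q["conf"],2)) for q in pinpoint(n,"ornament_center")])
cv2.imwrite("pics/place.png",np.hstack(im));print(state()["tool_pos"],state()["gripper_width"])
E
```

```text
time: 5.2
tool_pos: [0.6196, 0.2531, 0.1987]
tool_rot: [-0.001, 0.994, 0.113, 0.004]
contact_force: [1.3, 0.3, 0.9]
gripper_width: 0.095
grasp_force: 58.4
time: 6.7
tool_pos: [0.4829, -0.1491, 0.1906]
tool_rot: [-0.001, 0.994, 0.112, -0.001]
contact_force: [0.5, 0.0, -0.3]
gripper_width: 0.1
grasp_force: 58.5
top [([314.3, 185.3], 0.95), ([289.0, 178.0], 0.83), ([368.1, 97.3], 0.73), ([320.1, 161.7], 0.68), ([174.8, 132.5], 0.36)] []
side [([261.4, 166.8], 0.92), ([277.1, 160.3], 0.67), ([262.9, 147.3], 0.58)] [([283.3, 130.3], 0.48)]
[ 0.48414131 -0.14878519  0.19220618] 0.09995161907119146
```

View pics/place.png

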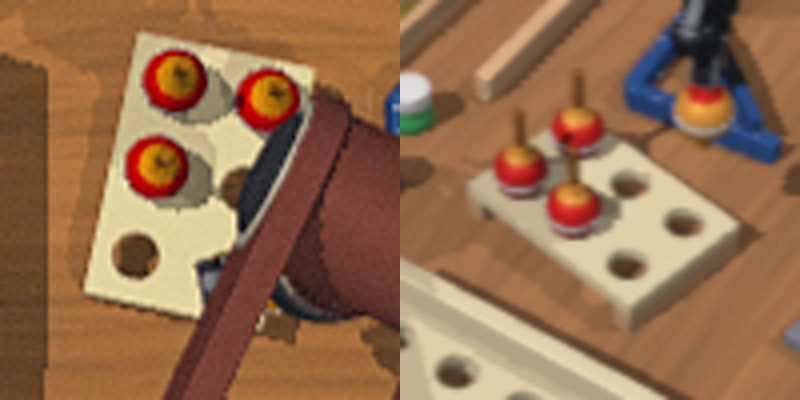

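The side half of the crop shows the gold ball held at about (704,110) and free hole b at (683,222). I'll check the ball against the side calibration.

```bash
python3 - <<'E'
from h import *
p,d=grab_frame("side");t=state()["tool_pos"];print(t)
hs=cv2.cvtColor(p,cv2.COLOR_BGR2HSV);m=((hs[...,0]>8)&(hs[...,0]<28)&(hs[...,1]>120)&(hs[...,2]>120))
m2=(((hs[...,0]<8)|(hs[...,0]>172))&(hs[...,1]>150)&(hs[...,2]>90))|m
r=np.zeros(m.shape,bool);r[120:145,268:296]=1
ys,xs=np.where(m2&r);print("gold box",xs.min(),xs.max(),ys.min(),ys.max(),"->ball",world("side",(xs.min()+xs.max())/2,132.5,t[2]-.034))
g=cv2.cvtColor(p,cv2.COLOR_BGR2GRAY)
for nm,(u,v) in dict(b=(275.7,160.5),c=(262.3,151),a=(261.5,171)).items():
    x=int(u)-7;y=int(v)-6;s=g[y:y+13,x:x+15];k=(s<s.max()*.66).astype(np.uint8);n,l,st,ce=cv2.connectedComponentsWithStats(k);i=1+st[1:,4].argmax();b=st[i];uc=(x+b[0]+(b[2]-1)/2,y+b[1]+(b[3]-1)/2);print(nm,b,uc,world("side",*uc,.036))
E
```

```text
[ 0.48412697 -0.14891043  0.19225217]
gold box 268 295 120 144 ->ball [ 0.47859886 -0.14745467  0.15825217]
b [ 3  4  9  6 43] (np.float64(275.0), np.float64(160.5)) [ 0.48803324 -0.13388149  0.036     ]
c [ 0  3 12 10 64] (np.float64(260.5), np.float64(152.5)) [ 0.54905581 -0.1381106   0.036     ]
a [ 3  3  9  7 47] (np.float64(261.0), np.float64(171.0)) [ 0.50124972 -0.06766915  0.036     ]
```

```bash
python3 -m handwheel '[[[0.0044,0.012,0,0,0,0],[0,0,-0.015,0,0,0],[0,0,-0.02,0,0,0],[0,0,-0.02,0,0,0],[0,0,-0.01,0,0,0],[0,0,0,0,0,0],[0,0,0,0,0,0]]]'
python3 - <<'E'
from h import *
p,d=grab_frame("side");print(state()["tool_pos"])
cv2.imwrite("pics/place2.png",cv2.resize(p[120:190,220:310],(720,560),interpolation=cv2.INTER_CUBIC))
E
```

```text
time: 7.63
tool_pos: [0.4882, -0.1374, 0.1272]
tool_rot: [-0.0, 0.994, 0.113, -0.0]
contact_force: [-0.5, -0.6, -1.6]
gripper_width: 0.094
grasp_force: 58.5
[ 0.48890566 -0.13772221  0.12820555]
```

View pics/place2.png

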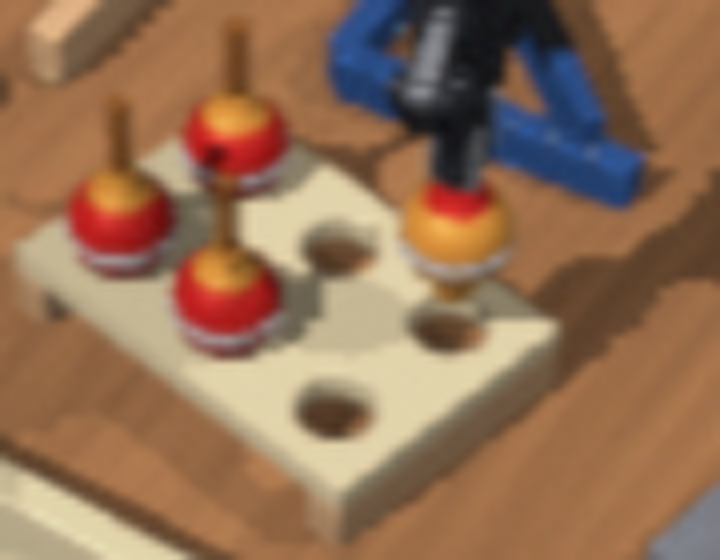

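The ornament hangs at (457,230) and its neck points to hole b at (448,327). It is lined up, so I'll lower it.

```bash
python3 -m handwheel '[[[0,0,-0.01,0,0,0],[0,0,-0.01,0,0,0],[0,0,-0.01,0,0,0],[0,0,0,0,0,0],[0,0,0,0,0,0]]]';python3 -m handwheel '[[[0,0,-0.004,0,0,0],[0,0,-0.004,0,0,0],[0,0,-0.003,0,0,0],[0,0,0,0,0,0],[0,0,0,0,0,0]]]'
```

```text
time: 8.1
tool_pos: [0.4875, -0.1373, 0.096]
tool_rot: [-0.001, 0.994, 0.113, -0.001]
contact_force: [-0.2, 0.9, -0.2]
gripper_width: 0.097
grasp_force: 58.5
time: 8.52
tool_pos: [0.4889, -0.138, 0.0866]
tool_rot: [0.0, 0.994, 0.113, 0.001]
contact_force: [0.7, -0.8, -0.4]
gripper_width: 0.098
grasp_force: 58.4
```

```bash
python3 -m handwheel '[[[0,0,-0.001,0,0,0],[0,0,-0.001,0,0,0],[0,0,0,0,0,0]]]'; python3 -m handwheel '[[[0,0,0,0,0,0],[0,0,0,0,0,0],[0,0,0,0,0,0],[0,0,0,0,0,0],[0,0,0,0,0,0]]]' 0.45
python3 - <<'E'
from h import *
p,d=grab_frame("side");print(state()["tool_pos"])
cv2.imwrite("pics/place3.png",cv2.resize(p[120:190,220:310],(720,560),interpolation=cv2.INTER_CUBIC))
E
```

```text
time: 8.77
tool_pos: [0.4893, -0.1381, 0.0859]
tool_rot: [0.001, 0.994, 0.113, 0.001]
contact_force: [-0.5, -0.3, 5.6]
gripper_width: 0.098
grasp_force: 59.2
time: 9.18
tool_pos: [0.488, -0.1374, 0.0839]
tool_rot: [-0.0, 0.994, 0.113, -0.0]
contact_force: [-0.7, -0.1, -0.4]
gripper_width: 0.449
grasp_force: 0.0
[ 0.48803214 -0.13743921  0.08394197]
```

View pics/place3.png

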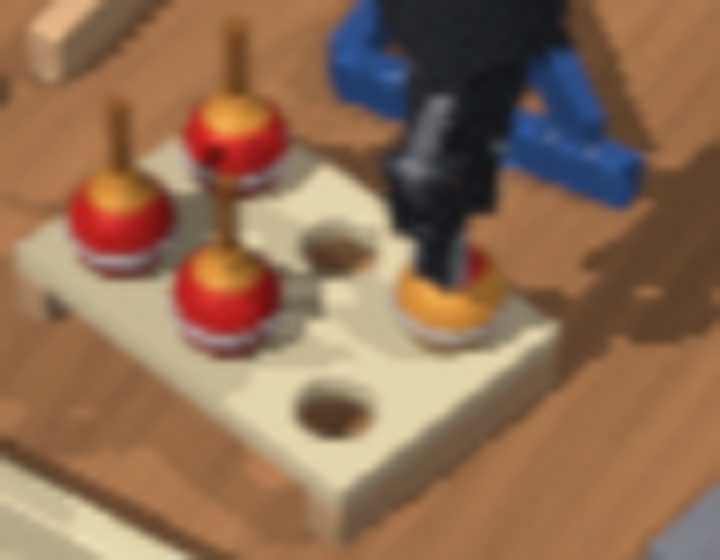

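The ornament is seated in hole b at (450,300), level with its neighbours. Lifting off and going to the square with a -54° turn.

```bash
python3 -m handwheel '[[[0,0,0.01,0,0,0],[0,0,0.02,0,0,0],[0,0,0.035,0,0,0],[0,0,0.035,0,0,0],[0,0,0.016,0,0,0],[0.008,-0.02,0,0,0,-5.4],[0.008,-0.02,0,0,0,-5.4],[0.008,-0.02,0,0,0,-5.4],[0.008,-0.02,0,0,0,-5.4],[0.008,-0.02,0,0,0,-5.4],[0.008,-0.02,0,0,0,-5.4],[0.008,-0.02,0,0,0,-5.4],[0.008,-0.02,0,0,0,-5.4],[0.008,-0.02,0,0,0,-5.4],[0.008,-0.02,0,0,0,-5.4],[0,0,0,0,0,0],[0,0,0,0,0,0]]]' 0.5
python3 - <<'E'
from h import *
for n in("top","side"):
    p,d=grab_frame(n)
    for t in("ornament_center","rack_orn_1_center"):print(n,t,[(np.round(q["position"],1).tolist(),round(q["conf"],2),np.round(world(n,*q["position"],.052),3)) for q in pinpoint(n,t)])
s=state();print(s["tool_pos"],s["tool_rot"],s["joint_pos"]);a,b=s["tool_rot"][1:3];print("closing deg",np.degrees(2*np.arctan2(b,a))+90)
E
```

```text
time: 10.65
tool_pos: [0.5684, -0.3383, 0.2007]
tool_rot: [-0.0, 0.936, -0.351, -0.0]
contact_force: [-0.6, -0.4, -0.4]
gripper_width: 0.501
grasp_force: 0.0
top ornament_center [([313.8, 180.9], 0.69, array([ 0.494, -0.135,  0.052])), ([319.4, 183.2], 0.18, array([ 0.488, -0.151,  0.052]))]
top rack_orn_1_center [([300.9, 136.4], 0.73, array([ 0.623, -0.097,  0.052]))]
side ornament_center [([277.6, 157.6], 0.58, array([ 0.48 , -0.137,  0.052]))]
side rack_orn_1_center [([234.4, 150.6], 0.58, array([ 0.619, -0.083,  0.052]))]
[ 0.56822514 -0.33680675  0.20054037] [-1.56102665e-05  9.36691810e-01 -3.50154897e-01  2.71784223e-05] [-6.47648813e-01  1.54443233e-01  1.55535983e+00  4.58995788e-05
  1.43174643e+00  1.63861408e+00]
closing deg 49.00642078477942
```

```bash
python3 -m handwheel '[[[0,0,-0.02,0,0,0],[0,0,-0.035,0,0,0],[0,0,-0.035,0,0,0],[0,0,-0.035,0,0,0],[0,0,-0.03,0,0,0],[0,0,-0.02,0,0,0],[0,0,-0.01,0,0,0],[0,0,-0.007,0,0,0],[0,0,0,0,0,0],[0,0,0,0,0,0]]]'; python3 -m handwheel '[[[0,0,0,0,0,0],[0,0,0,0,0,0],[0,0,0,0,0,0],[0,0,0,0,0,0],[0,0,0,0,0,0],[0,0,0,0,0,0],[0,0,0,0,0,0],[0,0,0,0,0,0]]]' 0
```

```text
time: 11.78
tool_pos: [0.5692, -0.3381, 0.0097]
tool_rot: [0.0, 0.937, -0.351, 0.001]
contact_force: [-0.1, 0.3, 0.1]
gripper_width: 0.499
grasp_force: 0.0
time: 12.45
tool_pos: [0.5694, -0.3386, 0.0104]
tool_rot: [0.001, 0.936, -0.351, 0.001]
contact_force: [-1.9, -0.2, 6.4]
gripper_width: 0.129
grasp_force: 60.2
```

The square is gripped. The seated pose is origin ≈ (0.576, 0.212) with a -4.6° turn. I'll hover at (0.566, 0.186) to stay clear of the leaning rail.

```bash
python3 -m handwheel '[[[0,0,0.01,0,0,0],[0,0,0.025,0,0,0],[0,0,0.035,0,0,0],[0,0,0.035,0,0,0],[0,0,0.035,0,0,0],[0,0,0.035,0,0,0],[0,0,0.02,0,0,0],[0,0,0,0,0,-2.3],[0,0,0,0,0,-2.3],[0,0,0,0,0,0]]]'; python3 -m handwheel '[[[0,0.015,0,0,0,0],[0,0.025,0,0,0,0],[0,0.03,0,0,0,0],[0,0.035,0,0,0,0],[0,0.035,0,0,0,0],[0,0.035,0,0,0,0],[0,0.035,0,0,0,0],[0,0.035,0,0,0,0],[0,0.035,0,0,0,0],[0,0.035,0,0,0,0],[0,0.035,0,0,0,0],[0,0.035,0,0,0,0],[0,0.035,0,0,0,0],[0,0.035,0,0,0,0],[0,0.035,0,0,0,0],[0,0.03,0,0,0,0],[0,0.02,0,0,0,0],[0,0.014,0,0,0,0],[0,0,0,0,0,0],[0,0,0,0,0,0]]]'
python3 - <<'E'
from h import *
s=state();a,b=s["tool_rot"][1:3];print(s["tool_pos"],s["tool_rot"],"closing",np.degrees(2*np.arctan2(b,a))+90,s["gripper_width"])
p,d=grab_frame("side");cv2.imwrite("pics/sq1.png",cv2.resize(p[130:290,120:320],(750,600),interpolation=cv2.INTER_CUBIC))
E
```

```text
time: 13.28
tool_pos: [0.5679, -0.3373, 0.2034]
tool_rot: [-0.0, 0.922, -0.388, -0.0]
contact_force: [-0.8, 0.0, -3.2]
gripper_width: 0.124
grasp_force: 59.0
time: 14.95
tool_pos: [0.5676, 0.2166, 0.2025]
tool_rot: [0.001, 0.922, -0.387, -0.001]
contact_force: [1.1, -1.0, -2.7]
gripper_width: 0.133
grasp_force: 59.1
[0.56755404 0.21657656 0.20252287] [ 7.90989833e-04  9.21970041e-01 -3.87260051e-01 -5.20422002e-04] closing 44.431740758381736 0.13319679538892454
```

View pics/sq1.png

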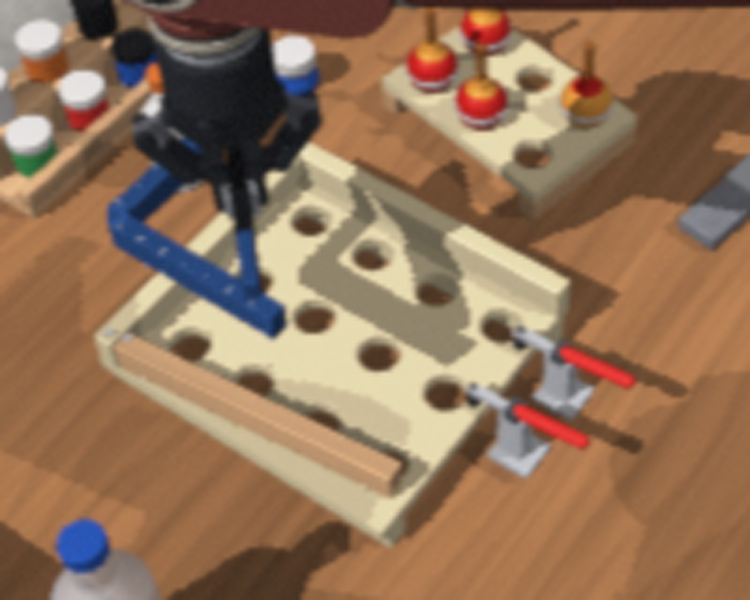

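The square is held level, the corner below is empty, and the gold ornament stands upright in hole b at (586,95). I overshot y by 31 mm, so I'll correct that while descending.

```bash
python3 -m handwheel '[[[-0.003,-0.016,0,0,0,0],[0,-0.015,0,0,0,0],[0,0,-0.02,0,0,0],[0,0,-0.03,0,0,0],[0,0,-0.03,0,0,0],[0,0,-0.03,0,0,0],[0,0,-0.025,0,0,0],[0,0,-0.015,0,0,0],[0,0,0,0,0,0],[0,0,0,0,0,0]]]';python3 -m handwheel '[[[0,0,-0.003,0,0,0],[0,0,-0.003,0,0,0],[0,0,0,0,0,0],[0,0,0,0,0,0]]]'
```

```text
time: 15.83
tool_pos: [0.5648, 0.1835, 0.0526]
tool_rot: [0.001, 0.921, -0.389, -0.001]
contact_force: [1.1, 0.2, -2.4]
gripper_width: 0.13
grasp_force: 59.1
time: 16.17
tool_pos: [0.5659, 0.1854, 0.0482]
tool_rot: [-0.0, 0.922, -0.388, 0.001]
contact_force: [0.4, -0.7, -3.5]
gripper_width: 0.129
grasp_force: 59.1
```

```bash
python3 -m handwheel '[[[0,0,-0.001,0,0,0],[0,0,-0.001,0,0,0],[0,0,0,0,0,0],[0,0,0,0,0,0]]]';python3 -m handwheel '[[[0.003,0,0,0,0,0],[0.003,0,0,0,0,0],[0.002,0,0,0,0,0],[0.001,0,0,0,0,0],[0,0,0,0,0,0],[0,0,0,0,0,0]]]'
```

```text
time: 16.5
tool_pos: [0.5659, 0.1856, 0.0464]
tool_rot: [-0.0, 0.922, -0.388, 0.001]
contact_force: [-1.2, -0.3, 3.0]
gripper_width: 0.13
grasp_force: 60.0
time: 17.0
tool_pos: [0.575, 0.1856, 0.0464]
tool_rot: [-0.0, 0.922, -0.388, 0.0]
contact_force: [-2.8, 0.2, 4.9]
gripper_width: 0.13
grasp_force: 60.4
```

```bash
python3 -m handwheel '[[[0.001,0,0,0,0,0],[0,0,0,0,0,0],[0,0,0,0,0,0]]]';python3 -m handwheel '[[[0.001,0,0,0,0,0],[0,0,0,0,0,0],[0,0,0,0,0,0]]]';python3 -m handwheel '[[[0.001,0,0,0,0,0],[0,0,0,0,0,0],[0,0,0,0,0,0]]]'
```

```text
time: 17.25
tool_pos: [0.5759, 0.1856, 0.0464]
tool_rot: [-0.0, 0.922, -0.388, 0.0]
contact_force: [-2.9, 0.0, 7.0]
gripper_width: 0.13
grasp_force: 60.4
time: 17.5
tool_pos: [0.5769, 0.1857, 0.0464]
tool_rot: [-0.0, 0.922, -0.388, 0.0]
contact_force: [-3.4, 0.1, 5.3]
gripper_width: 0.129
grasp_force: 60.4
time: 17.75
tool_pos: [0.5776, 0.1857, 0.0463]
tool_rot: [-0.0, 0.922, -0.388, -0.0]
contact_force: [-5.1, 0.4, 6.4]
gripper_width: 0.129
grasp_force: 60.6
```

```bash
python3 -m handwheel '[[[0,0.004,0,0,0,0],[0,0.004,0,0,0,0],[0,0.004,0,0,0,0],[0,0.004,0,0,0,0],[0,0.003,0,0,0,0],[0,0,0,0,0,0],[0,0,0,0,0,0]]]';python3 -m handwheel '[[[0,0.002,0,0,0,0],[0,0.002,0,0,0,0],[0,0,0,0,0,0],[0,0,0,0,0,0]]]';python3 -m handwheel '[[[0,0.001,0,0,0,0],[0,0.001,0,0,0,0],[0,0,0,0,0,0],[0,0,0,0,0,0]]]'
```

```text
time: 18.33
tool_pos: [0.5777, 0.2031, 0.0463]
tool_rot: [0.001, 0.922, -0.388, 0.0]
contact_force: [-3.6, -6.6, 6.4]
gripper_width: 0.129
grasp_force: 60.7
time: 18.67
tool_pos: [0.5777, 0.2067, 0.0463]
tool_rot: [0.002, 0.922, -0.388, 0.001]
contact_force: [-4.8, -7.4, 7.1]
gripper_width: 0.13
grasp_force: 60.8
time: 19.0
tool_pos: [0.5778, 0.2084, 0.0464]
tool_rot: [0.002, 0.922, -0.388, 0.001]
contact_force: [-4.6, -8.3, 6.8]
gripper_width: 0.132
grasp_force: 60.8
```

```bash
for i in 1; do python3 -m handwheel '[[[0,0.001,0,0,0,0],[0,0.001,0,0,0,0],[0,0,0,0,0,0],[0,0,0,0,0,0]]]'; done; python3 -m handwheel '[[[0,0.001,0,0,0,0],[0,0.001,0,0,0,0],[0,0,0,0,0,0],[0,0,0,0,0,0]]]'
```

```text
time: 19.33
tool_pos: [0.5778, 0.2104, 0.0464]
tool_rot: [0.002, 0.922, -0.388, 0.001]
contact_force: [-4.4, -8.7, 8.3]
gripper_width: 0.129
grasp_force: 60.8
time: 19.67
tool_pos: [0.5779, 0.2107, 0.0464]
tool_rot: [0.003, 0.922, -0.388, 0.001]
contact_force: [-4.9, -14.3, 9.4]
gripper_width: 0.131
grasp_force: 61.0
```

```bash
python3 -m handwheel '[[[0.001,0,0,0,0,0],[0.001,0,0,0,0,0],[0,0,0,0,0,0],[0,0,0,0,0,0]]]'
```

```text
time: 20.0
tool_pos: [0.5778, 0.2107, 0.0464]
tool_rot: [0.005, 0.922, -0.388, -0.001]
contact_force: [-13.3, -15.1, 15.9]
gripper_width: 0.129
grasp_force: 61.8
```

```bash
python3 -m handwheel '[[[0.001,0,0,0,0,0],[0,0.0005,0,0,0,0],[0,0,0,0,0,0],[0,0,0,0,0,0],[0,0,0,0,0,0],[0,0,0,0,0,0]]]'
python3 - <<'E'
from h import *
p,d=grab_frame("side");cv2.imwrite("pics/sq2.png",cv2.resize(p[170:290,120:280],(800,600),interpolation=cv2.INTER_CUBIC))
W=cloud("side",d);z=W[...,2];hs=cv2.cvtColor(p,cv2.COLOR_BGR2HSV)
box=np.zeros(z.shape,bool);box[200:290,140:240]=1
for nm,m in(("pine",box&(z>.06)&(z<.072)&(W[...,1]>.27)&(W[...,1]<.32)&(hs[...,1]>85)&(hs[...,0]<30)),("blue leg",box&(z>.055)&(z<.068)&(hs[...,0]>95)&(hs[...,0]<130)&(hs[...,1]>120)&(W[...,1]>.26))):
    Q=W[m];c,dr=line(Q[:,:2]);print(nm,m.sum(),c,np.degrees(np.arctan2(dr[1],dr[0])))
s=state();a,b=s["tool_rot"][1:3];print(s["tool_pos"],s["contact_force"],"closing",np.degrees(2*np.arctan2(b,a))+90)
E
```

```text
time: 20.5
tool_pos: [0.5778, 0.2107, 0.0463]
tool_rot: [0.006, 0.922, -0.388, -0.002]
contact_force: [-17.9, -17.5, 18.9]
gripper_width: 0.131
grasp_force: 62.4
pine 503 [0.5120531  0.29702577] -0.124882855
blue leg 161 [0.54778266 0.27699935] -1.2779665
[0.5778033  0.21069533 0.04636204] [-18.08627245 -17.17374337  19.22359963] closing 44.38312886932231
```

View pics/sq2.png

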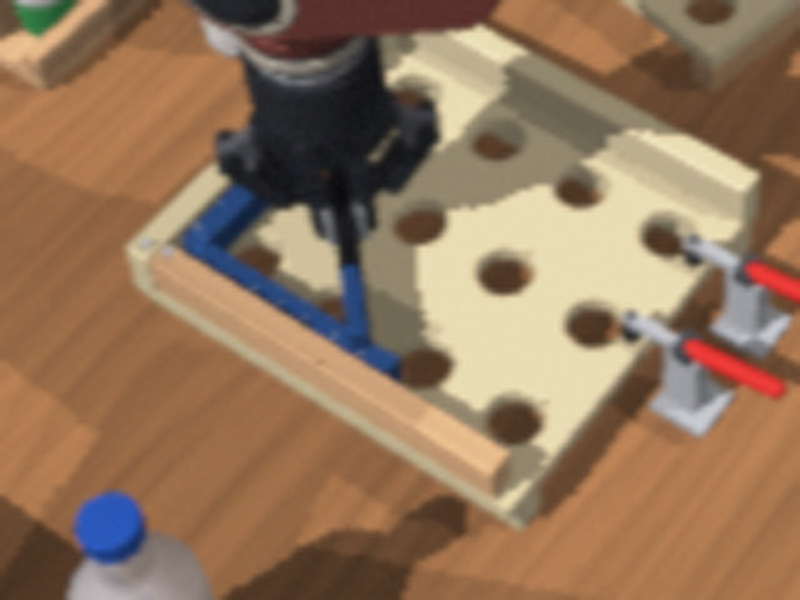

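The square's leg lies flush along the whole pine rail, which is now parallel to the tray edge from (150,250) to (500,480). Its corner is tight at (195,240). The push reads about 18 N in x and 17 N in y, and the TCP no longer moves under added push in either direction. Handing in.

```bash
python3 -c "
from plant import *
print(job_done(), state()['contact_force'])"
```

```text
the job is handed in; nothing more can be done
the job is handed in; nothing more can be done
```

I handed the job in with the gold ornament standing in rack hole b and the square still gripped, pressed about 18 N against the far rail and 17 N against the pine rail; the last view shows it flush and the pine rail square, but no verdict came back.

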